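# Stand the washed paddle board on the draining stand

## Task

Pick the wooden paddle board off the upturned tray by its handle and stand it up to drain on the steel draining stand: blade down, handle up, its foot down in the stand's trough, square and snug against the front lip so that it cannot slide out, and the board leaning back against the raised back. Set the foot down and bring the board back onto the raised back gently while you still hold it, rather than dropping it or letting it fall back, then let go; leave the tray, jar, ridged board and scoop where they are.

Things in the scene. Friction and masses are not known exactly. Their poses are not given: they have to be found in the camera images.
- board: Wooden paddle board, 16 mm thick, 0.16 to 0.26 kg, 200 mm long: blade 130 (x) by 110 mm (y), straight foot edge, handle 70 by 26 mm at the +x end. Origin on the underside below the blade's centre; x to the handle's end, z the face normal. Blade x -65..65, handle x 65..135 mm. Starts flat on the tray, its handle sticking out 70 to 90 mm over the tray's +y edge, free all round. Either face may go to the back.
- board_grip (a point): Centre of the handle's section 30 mm from its end (board frame 105, 0, 8 mm): pinch here across the 26 mm width (board y). 170 mm from board_foot; board axes. Grasped with the tool slanted about 45 degrees from the handle's end towards the blade, the board can be stood up and leaned with the tool never far from straight down. Gripped with 60 N or more it stays nearly as taken, but may swing a degree or two.
- board_foot (a point): Middle of the foot edge: centre of the blade's end face (board frame -65, 0, 8 mm).
- board_top (a point): Centre of the handle's end face (board frame 135, 0, 8 mm).
- stand: Steel draining stand, fixed, 75 (x) by 240 mm (y): trough floor at z 4 mm, front lip along its -x side, raised back along its +x side, 18 mm high end strips. Origin at the centre of its underside; x from lip to back, z up. Trough from the lip's inner face (x -31.5) to the back's face (x 23.5): 55 mm. Lip 6 mm thick, top at z 18; back 14 mm thick, top at z 114 mm.
- stand_lip (a point): Top of the lip's inner face, middle of its length (stand frame -31.5, 0, 18 mm), stand axes. When the board's foot is snug here and it leans on the back, board_foot is 7.5 mm from this face and 7 mm above the counter. Wood on steel rubs (coefficient about 0.6): the foot stays where it is put and does not slide to the lip by itself.
- back: The stand's raised back, one piece with it. Origin on the top edge of its front face, middle of its length (stand frame 23.5, 0, 114 mm), stand axes. With its foot at the lip the board's blade meets this edge at a lean of 20 degrees from upright, the handle above it. All is rigid: pushed on past the first touch, the board wedges between lip and back within half a degree; the touch shows first as a sudden change of twist on the tool, less as force.
- tray: Upturned empty wooden pasta tray, a flat plateau 260 mm (x) by 200 mm (y), 50 mm high, 1.2 kg, loose. Origin at the centre of its underside, on the counter. The board lies on it.
- jar: Glass jar with a steel lid, 84 mm across, 130 mm high. Origin at its underside's centre. To be left alone.
- ridger: Small ridged gnocchi board with a handle, 195 mm long (x), 68 mm wide, 12 mm thick, lying flat. To be left alone.
- scoop: Black slotted scoop, about 305 mm long (x), 85 mm wide, lying on the counter. To be left alone.
There are look-alikes about, which are no part of the job. There is more than one size of the board; the job needs the larger.

How it is judged:
On the way:
1. the board, still held, has its foot down in the trough at the lip and touches the raised back (contact force between board and the fingers above 1 N and contact force between board and back above 0.3 N and z of board_foot in the frame of stand below 0.013 m and x of board_foot in the frame of stand between -0.0315 and -0.0195 m and angle between board_foot's own x axis and vertical below 0.44 rad), for 0.2 s.
At the end, for the whole second after the job is handed in: Board released and still in the trough: foot under 13 mm above the counter, within 12 mm of the lip's inner face (7.5 mm is touching) and 64 mm of the stand's middle, square within 0.1 rad, handle up, leaning on the back at 0.26 to 0.44 rad, board_top 28 mm or more behind the stand's origin (x of board_foot in the frame of stand between -0.0315 and -0.0195 m and z of board_foot in the frame of stand below 0.013 m and y of board_foot in the frame of stand between -0.064 and 0.064 m and x of board_top in the frame of stand above 0.028 m and angle between board_top's own x axis and vertical between 0.26 and 0.44 rad and angle between the y axis of board and the y axis of stand, either way round below 0.1 rad and contact force between board and back above 0.1 N and contact force between board and the fingers below 0.05 N and linear speed of board below 0.02 m/s and angular speed of board below 0.1 rad/s).
It fails at once if the board is dropped or flung: it moves faster than 0.5 m/s while the gripper does not touch it (contact force between board and the fingers below 0.05 N and linear speed of board above 0.5 m/s).
It fails at once if the board is forced against the stand with more than 60 N (contact force between board and stand above 60 N).
It fails at once if the upturned tray is shoved more than 40 mm (distance of tray from where it was at the start of the episode above 0.04 m).
It fails at once if the jar, ridged board or scoop is moved more than 20 mm, or the jar tipped (distance of any of jar, ridger, scoop from where it was at the start of the episode above 0.02 m or angle between jar's own z axis and vertical above 0.2 rad).
It also fails if it takes over 56 s, if anything falls off the work surface, if the arm or the gripper's body presses on something with over 40 N, if the wrist force passes 120 N, or if a joint passes its speed limit or range.

## Robot

A 6-joint arm with a two-finger parallel gripper is mounted at the origin on the work surface. World frame = base frame: x ahead of the robot, y to its left, z up, the work surface at z = 0. Lengths are in m, angles in rad, forces in N, time in s.
With the tool pointing down it reaches from about 0.25 to 0.725 m from the base axis. Payload 4 kg.
Tool frame: the origin (TCP) lies at the very end of the fingers, on their centre line; the grasp point (between the pads) lies 19 mm behind it; z points along the fingers, y is the line along which they close (so a half turn about z gives the same grasp; the last joint's range is limited). The gripper opens to 85 mm and grips with 20 to 120 N. Pads are 22 mm wide; open, the fingers measure 114 mm over their backs; the gripper's body (76 mm by 85 mm) begins 54 mm behind the grasp point. The pads swing forward as they close: fully open they stand 13 mm farther back than shut.
Start: joints at [-1.17, 0.241, 0.005, 1.335, 0, 1.571], TCP at [0.195, -0.46, 0.231] pointing down, gripper open.
Joint ranges: [-2.72, 2.72], [-1.05, 1.87], [-1.09, 1.28], [-1.99, 2.15], [-1.42, 1.44], [-3.14, 3.14]. Speed limits (rad/s): [2.79, 2.79, 3.14, 3.14, 3.14, 3.14].

## Interface

Orientations are given as a unit quaternion [x, y, z, w].
In Python, from workcell import bot gives the robot as it stands.
- The arm moves only by the tool carry_out, never from a script. Its argument "increments" is one flat list of numbers, 5 for each row, row after row: the finger opening in cm, from 0 to 8.54, then the shift along the tool's x, y, z in cm, then the turn about the tool's z in rad. A call has exactly 5 rows; each row shifts and turns the commanded pose from where the row before left it, along the tool's axes as they then stand; what a row does not reach is not made up. A row lasts 1/8 s, in which the tool goes at most 62.5 mm and 10.7 degrees, less where a joint would pass 70% of its speed; a pose out of reach is approached as far as the arm can. A call with a gripper value outside its range is refused whole. The fingers move at their own pace and stop on an object; the grip force is fixed at half the most. Time passes only in rows, so rows that do not move let the fingers close, or fill a call up. It gives the time, the measured TCP pose, the force, the opening and the grip force at its end, in the units of the state.
- bot.get_obs(): the state, without advancing time (a new reading comes with each control period).
- bot.camera(name): name is "side" or "top" or "wrist"; returns a dict with "pixels" (480x640x3 uint8, blue, green, red), "range_z" (480x640 float32, m along the optical axis (not along the pixel's ray), 0 where there is no reading), "mtx" (3x3 intrinsics, pixels), "eye" and "attitude" of the camera in the world. Camera axes: x right, y down, z forward; pixel columns grow to the right and rows downward; lengths in m; the calibration is good to about 2 mm. The wrist camera is an equidistant fisheye: a pixel r from the principal point sees the ray r / f radians off the axis. A picture is of the moment at which its call begins.
- bot.job_done(): hands the job in; it is judged then, once.
Trained networks look in a picture, given as the dict that the camera call returned (one of the last four; its "shot" number tells which), for a name from the list of things; names that differ only in an ending like _2 or _b are one class to them, and where a whole thing is asked for, a point or a joint stands for the part that bears it (a point fixed in the world has none). Each returns a list of dicts, best first, with "p" (0 to 1); they miss things now and then, are a little off and sometimes report something else, mostly with a low value. They report only what shows in the picture. A call takes as long as a camera call. They do not tell look-alikes from the thing itself.
- bot.find_in(picture, name): "xyz" ([x, y, z] in m, in the coordinates of the camera as it stood for that picture, good to about 4 mm: the middle of the surface that is visible of it).
- bot.regions_of(picture, name): "mask" (480x640 bool, what is visible of it).
- bot.place_of(picture, name): "xyz" ([x, y, z] in m, in the coordinates of the camera as it stood for that picture, good to about 4 mm: a listed point, or the origin of a listed thing).
The state is a dict: "clock": time; "joint_pos": joint angles; "joint_vel": joint speeds; "tau": joint torques, N m; "eef_pos": TCP position; "tool_rot": TCP orientation; "ft_force": force on the tool from outside, world axes, zero at the start; "ft_torque": the same for the moment, N m; "grip_width": finger opening in m; "grasp_force": force on a finger pad.
Only numpy, scipy, OpenCV 4.12 (cv2) and the standard library are available. Lean on these libraries where they do the work, as an engineer would, in place of code of your own. Each camera call takes 0.05 s, during which the arm holds its last target. There are 200 camera calls.

## Working session

There is one attempt and no reset: what is moved stays moved. The work goes in short steps, Python scripts to look and compute and a tool call to move; the robot and the scene stay as the last step left them, time stands still between calls to the robot, and variables do not carry over. Pictures are saved under pics/ and viewed, at most 10 in all, crops included, and the job is handed in when it is done.

Besides the shell and the picture viewer there is one more tool, called after ">>>" as name(argument=value, ...) on one line, values as JSON. carry_out: Moves the arm, as the interface text tells. Its arguments: {"type":"object","properties":{"increments":{"type":"array","items":{"type":"number"}}},"required":["increments"]}

```bash
mkdir -p pics; ls; cat > h.py <<'E'
import numpy as np, cv2
from scipy.spatial.transform import Rotation as R
from workcell import bot
def w(cam,p):
    a=np.array(cam['attitude'],float)
    M=R.from_quat(a).as_matrix() if a.size==4 else a
    return M@np.asarray(p)+np.array(cam['eye'])
E
python3 - <<'E'
from h import *
np.set_printoptions(precision=4,suppress=True)
s=bot.get_obs(); print(s)
for n in ['top','side']:
    c=bot.camera(n); cv2.imwrite(f'pics/{n}0.png',c['pixels']); print(n,c['eye'],c['attitude'],c['mtx'])
    for t in ['board','board_grip','board_foot','board_top','stand','stand_lip','back','tray','jar','ridger','scoop']:
        print(t,[(round(d['p'],2),w(c,d['xyz']).round(4)) for d in bot.place_of(c,t)[:3]])
E
```

```text
pics
{'clock': 0.0, 'joint_pos': array([-1.17  ,  0.2414,  0.0037,  1.3352,  0.    ,  1.5708]), 'joint_vel': array([ 0.001 ,  0.0012,  0.0014, -0.0001, -0.0007, -0.0011]), 'tau': array([  0.0006, -37.2319,  25.2408,   0.0171,  -0.0001,  -0.    ]), 'eef_pos': array([ 0.1948, -0.4598,  0.2304]), 'tool_rot': array([ 0.98  ,  0.1991, -0.0002, -0.001 ]), 'ft_force': array([-1.1343,  0.1755, -0.0692]), 'ft_torque': array([ 0.0157, -0.021 , -0.0084]), 'grasp_force': 0.0, 'grip_width': 0.08519235747790314}
top [ 0.3812 -0.0229  1.2496] [-0.7045  0.7069 -0.0329  0.0535] [[442.1543   0.     320.7204]
 [  0.     442.1543 243.6565]
 [  0.       0.       1.    ]]
board [(0.69, array([ 0.6129, -0.1219,  0.0523])), (0.57, array([0.4831, 0.0802, 0.0008])), (0.53, array([ 0.5903, -0.1787,  0.003 ]))]
board_grip [(0.96, array([ 0.5973, -0.0178,  0.0579])), (0.81, array([0.5532, 0.0697, 0.0048]))]
board_foot [(0.8, array([0.4337, 0.0881, 0.0035])), (0.73, array([ 0.6236, -0.1906,  0.0577]))]
board_top [(0.98, array([0.5946, 0.0107, 0.0589])), (0.67, array([0.5753, 0.0707, 0.0053]))]
stand [(0.55, array
[... 759 characters left out ...]
t [(0.9, array([ 0.6265, -0.1855,  0.0538])), (0.84, array([0.4386, 0.0854, 0.0056]))]
board_top [(0.86, array([0.5927, 0.0081, 0.0561])), (0.7, array([0.5743, 0.0712, 0.002 ])), (0.28, array([ 0.6194, -0.1194,  0.0506]))]
stand [(0.65, array([ 0.5896,  0.3405, -0.0003])), (0.19, array([ 0.5842, -0.1797,  0.0015]))]
stand_lip [(0.81, array([0.5707, 0.3128, 0.0167])), (0.37, array([ 0.5818, -0.1809,  0.0035]))]
back [(0.64, array([0.6023, 0.3575, 0.1139]))]
tray [(0.69, array([ 0.5835, -0.1807,  0.0028]))]
jar [(0.75, array([0.7814, 0.1461, 0.0011]))]
ridger [(0.67, array([ 0.2927, -0.3577, -0.0023]))]
scoop [(0.65, array([ 0.2696,  0.3336, -0.0027])), (0.47, array([0.5914, 0.3377, 0.0002]))]
```

View pics/top0.png

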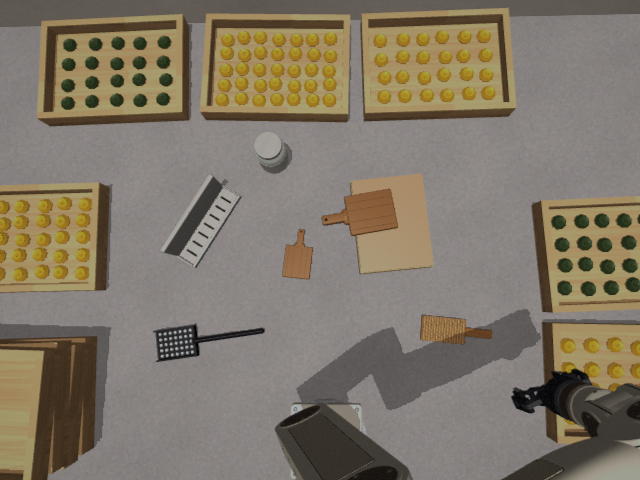

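View pics/side0.png

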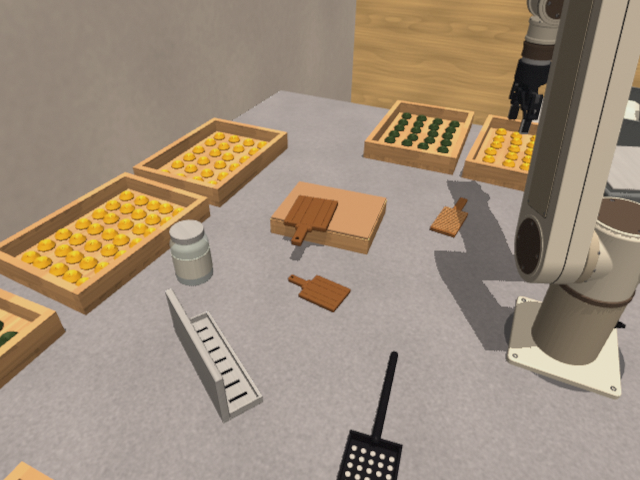

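Top view: the larger board is on the tray (centre 370,213, handle at 335,219). The stand is at (205,220), and a small look-alike board lies at (298,255). The moves can't tilt the tool, so I'll test whether pushing past the reach limit leaves a lasting tilt.

>>> carry_out(increments=[8.5,-6,0,0,0.12,8.5,-6,-0.7,0,0.12,8.5,0,6,0,0,8.5,0,6,0,0,8.5,0,6,0,0])

```text
clock: 1.82
eef_pos: [0.1088, -0.6732, 0.2317]
tool_rot: [0.997, 0.08, 0.0, 0.001]
ft_force: [0.4, -0.8, 1.6]
grip_width: 0.0852
grasp_force: 0.0
```

>>> carry_out(increments=[8.5,0,6,0,0,8.5,0,6,0,0,8.5,0,6,0,0,8.5,0,0,0,0,8.5,0,0,0,0])

```text
clock: 2.45
eef_pos: [0.129, -0.7945, 0.2183]
tool_rot: [0.997, 0.08, 0.002, 0.02]
ft_force: [-0.1, 0.5, 1.0]
grip_width: 0.0848
grasp_force: 0.0
```

```bash
cat >> h.py <<'E'
np.set_printoptions(precision=4,suppress=True)
def st():
    s=bot.get_obs(); M=R.from_quat(s['tool_rot']).as_matrix()
    print('t',round(s['clock'],2),'q',s['joint_pos'],'p',s['eef_pos'],'\nx',M[:,0],'y',M[:,1],'z',M[:,2],'F',s['ft_force'],'T',s['ft_torque'],'w',round(s['grip_width'],4),round(s['grasp_force'],1))
    return s,M
E
python3 -c "from h import *; st()"
```

```text
t 2.45 q [-1.4098  0.9981  1.2754  1.8085 -0.      1.571 ] p [ 0.129  -0.7945  0.2183] 
x [0.9871 0.1601 0.    ] y [ 0.1599 -0.9863  0.0397] z [ 0.0064 -0.0392 -0.9992] F [-0.1456  0.5454  1.0042] T [0.0152 0.0057 0.0114] w 0.0848 0.0
```

>>> carry_out(increments=[8.5,0,6,0,0,8.5,0,6,0,0,8.5,0,6,0,0,8.5,0,6,0,0,8.5,0,6,0,0])

```text
clock: 3.08
eef_pos: [0.1469, -0.9049, 0.1782]
tool_rot: [0.988, 0.08, 0.01, 0.129]
ft_force: [-0.3, -0.1, -0.6]
grip_width: 0.0851
grasp_force: 0.0
```

>>> carry_out(increments=[8.5,0,-6,0,0,8.5,0,-6,0,0,8.5,0,-6,0,0,8.5,0,0,0,0,8.5,0,0,0,0])

```text
clock: 3.7
eef_pos: [0.1281, -0.7885, 0.1489]
tool_rot: [0.988, 0.08, 0.01, 0.129]
ft_force: [-0.0, -1.6, 1.7]
grip_width: 0.0848
grasp_force: 0.0
```

```bash
python3 -c "from h import *; st()"
```

```text
t 3.7 q [-1.4098  0.6846  0.4513  1.0771  0.      1.571 ] p [ 0.1281 -0.7885  0.1489] 
x [0.9871 0.1601 0.0001] y [ 0.1547 -0.9538  0.2575] z [ 0.0413 -0.2542 -0.9663] F [-0.0202 -1.5934  1.707 ] T [ 0.1546  0.0575 -0.0256] w 0.0848 0.0
```

>>> carry_out(increments=[8.5,0,6,0.5,0,8.5,0,6,0.5,0,8.5,0,6,1,0,8.5,0,6,1,0,8.5,0,6,1,0])

```text
clock: 4.32
eef_pos: [0.1564, -0.9633, 0.1453]
tool_rot: [0.98, 0.079, 0.015, 0.183]
ft_force: [0.1, -0.7, 1.8]
grip_width: 0.0847
grasp_force: 0.0
```

>>> carry_out(increments=[8.5,0,6,1,0,8.5,0,6,1,0,8.5,0,6,1.5,0,8.5,0,6,1.5,0,8.5,0,6,1.5,0])

```text
clock: 4.95
eef_pos: [0.1711, -1.0544, 0.1598]
tool_rot: [0.952, 0.077, 0.024, 0.295]
ft_force: [-0.4, 0.4, -0.0]
grip_width: 0.0851
grasp_force: 0.0
```

```bash
python3 -c "from h import *; st()"
```

```text
t 4.95 q [-1.4099  1.1564  1.2754  1.089   0.0001  1.5709] p [ 0.1711 -1.0544  0.1598] 
x [0.9871 0.1601 0.0001] y [ 0.132  -0.8142  0.5653] z [ 0.0906 -0.558  -0.8249] F [-0.4364  0.3988 -0.0476] T [ 0.5891  0.0242 -0.0018] w 0.0851 0.0
```

>>> carry_out(increments=[8.5,0,6,2,0,8.5,0,6,2,0,8.5,0,6,2,0,8.5,0,-2,-5,0,8.5,0,-2,-5,0])

```text
clock: 5.58
eef_pos: [0.1661, -1.0235, 0.2236]
tool_rot: [0.929, 0.075, 0.029, 0.36]
ft_force: [0.6, -1.3, 1.3]
grip_width: 0.0852
grasp_force: 0.0
```

```bash
python3 -c "
from h import *; s,M=st()
c=bot.camera('top')
import math
# stand back top points, board points by depth
K=c['mtx'];d=c['range_z'];v,u=np.mgrid[:480,:640]
P=np.stack([(u-K[0,2])/K[0,0]*d,(v-K[1,2])/K[1,1]*d,d],-1)
A=R.from_quat(c['attitude']).as_matrix();W=P@A.T+c['eye']
m=(d>0)&(abs(W[...,2]-.114)<.008)&(abs(W[...,0]-.6)<.13)&(abs(W[...,1]-.35)<.15)
q=W[m];r=cv2.minAreaRect(q[:,:2].astype(np.float32)*1000);print('back',len(q),q.mean(0),r)
m=(d>0)&(abs(W[...,2]-.066)<.008)&(abs(W[...,0]-.6)<.12)&(abs(W[...,1]+.1)<.15)
q=W[m];r=cv2.minAreaRect(q[:,:2].astype(np.float32)*1000);print('board',len(q),q.mean(0),r, cv2.fitLine(q[:,:2].astype(np.float32),2,0,.01,.01).ravel())
h=q[q[:,1]>-0.05];print(len(h),h.mean(0),h.min(0),h.max(0),cv2.fitLine(h[:,:2].astype(np.float32),2,0,.01,.01).ravel())
for t in ['stand','board']:
  for x in bot.regions_of(c,t)[:2]:
    mm=x['mask']&(d>0); q=W[mm]; print(t,x['p'],mm.sum(),q.mean(0),cv2.minAreaRect(q[:,:2].astype(np.float32)*1000),np.percentile(q[:,2],[5,50,95]))
"
```

```text
t 5.58 q [-1.4099  0.862   0.7418  0.7112  0.      1.5709] p [ 0.1661 -1.0235  0.2236] 
x [0.9871 0.1601 0.0001] y [ 0.1183 -0.7294  0.6738] z [ 0.108  -0.6651 -0.7389] F [ 0.5575 -1.3053  1.3397] T [0.5368 0.0763 0.0409] w 0.0852 0.0
back 542 [0.604  0.3653 0.1134] ((605.7238159179688, 365.0655517578125), (16.283203125, 239.78453063964844), 58.55012512207031)
board 2183 [ 0.6114 -0.1112  0.0663] ((610.6482543945312, -113.45578002929688), (123.83287048339844, 249.5980224609375), 5.4859538078308105) [ 0.1688 -0.9856  0.6114 -0.1112]
219 [ 0.5967 -0.0215  0.0662] [ 0.5799 -0.0491  0.0583] [0.622  0.0109 0.0721] [ 0.2381 -0.9712  0.5967 -0.0215]
stand 0.94 3346 [0.5939 0.3473 0.0391] ((589.4197387695312, 339.2557678222656), (76.12034606933594, 237.73562622070312), 58.54862976074219) [0.0016 0.016  0.1146]
board 0.88 2184 [ 0.6107 -0.1107  0.066 ] ((610.2784423828125, -90.13986206054688), (113.04818725585938, 201.9387664794922), 9.79011344909668) [0.0621 0.0664 0.0701]
board 0.55 962 [0.4906 0.079  0.0117] ((507.3014831542969, 77.5918960571289), (76.8559799194336, 137.69378662109375), 83.16344451904297) [0.0075 0.0117 0.0157]
```

>>> carry_out(increments=[8.5,0,0,-6,-0.18,8.5,0,0,-6,-0.18,8.5,0,0,-6,-0.18,8.5,0,0,-6,-0.18,8.5,0,0,-6,-0.18])

```text
clock: 6.35
eef_pos: [0.1338, -0.8247, 0.4545]
tool_rot: [0.802, 0.473, -0.133, 0.339]
ft_force: [-0.1, -0.4, 0.4]
grip_width: 0.0844
grasp_force: 0.0
```

>>> carry_out(increments=[8.5,0,0,-6,-0.18,8.5,5.1,1.2,-2.1,0,8.5,5.1,1.2,-2.1,0,8.5,5.1,1.2,-2.1,0,8.5,5.1,1.2,-2.1,0])

```text
clock: 6.98
eef_pos: [0.2382, -0.5918, 0.4545]
tool_rot: [0.758, 0.541, -0.16, 0.327]
ft_force: [1.4, 0.0, -0.1]
grip_width: 0.0848
grasp_force: 0.0
```

>>> carry_out(increments=[8.5,5.1,1.2,-2.1,0,8.5,5.1,1.2,-2.1,0,8.5,5.1,1.2,-2.1,0,8.5,5.1,1.2,-2.1,0,8.5,5.1,1.2,-2.1,0])

```text
clock: 7.6
eef_pos: [0.3768, -0.349, 0.3999]
tool_rot: [0.759, 0.54, -0.156, 0.327]
ft_force: [0.9, 0.4, -0.6]
grip_width: 0.0848
grasp_force: 0.0
```

```bash
python3 -c "
from h import *; s,M=st()
print(M.T@(np.array([.5875,.046,.2])-s['eef_pos']))"
```

```text
t 7.6 q [-0.4065 -0.1319 -0.1918  1.0458 -0.6009  1.3521] p [ 0.3768 -0.349   0.3999] 
x [ 0.3676  0.7184 -0.5906] y [ 0.9227 -0.2023  0.3281] z [ 0.1162 -0.6655 -0.7372] F [ 0.863   0.3863 -0.5778] T [0.6233 0.0889 0.016 ] w 0.0848 0.0
[ 0.4793  0.0489 -0.091 ]
```

>>> carry_out(increments=[8.5,6,0.6,-1.1,0,8.5,6,0.6,-1.1,0,8.5,6,0.6,-1.1,0,8.5,6,0.6,-1.1,0,8.5,6,0.6,-1.1,0])

```text
clock: 8.22
eef_pos: [0.509, -0.0991, 0.2697]
tool_rot: [0.761, 0.541, -0.154, 0.324]
ft_force: [0.6, -1.0, 0.1]
grip_width: 0.0848
grasp_force: 0.0
```

>>> carry_out(increments=[8.5,6,0.6,-1.1,0,8.5,6,0.6,-1.1,0,8.5,6,0.6,-1.1,0,8.5,0,0,0,-0.18,8.5,0,0,0,-0.18])

```text
clock: 8.85
eef_pos: [0.586, 0.0494, 0.191]
tool_rot: [0.649, 0.671, -0.211, 0.289]
ft_force: [0.2, -0.3, 0.9]
grip_width: 0.0846
grasp_force: 0.0
```

>>> carry_out(increments=[8.5,0,0,0,-0.18,8.5,0,0,0,-0.18,8.5,0,0,0,-0.18,8.5,0,0,0,-0.18,8.5,0,0,0,-0.18])

```text
clock: 9.48
eef_pos: [0.586, 0.0484, 0.1929]
tool_rot: [0.293, 0.887, -0.315, 0.169]
ft_force: [0.1, 0.3, -0.3]
grip_width: 0.085
grasp_force: 0.0
```

>>> carry_out(increments=[8.5,0,0,0,-0.18,8.5,0,0,0,-0.18,8.5,0,0,0,-0.18,8.5,0,0,0,-0.18,8.5,0,0,0,-0.18])

```text
clock: 10.1
eef_pos: [0.586, 0.0484, 0.1928]
tool_rot: [-0.121, 0.926, -0.357, 0.015]
ft_force: [0.2, 0.1, -0.1]
grip_width: 0.0849
grasp_force: 0.0
```

>>> carry_out(increments=[8.5,0,0,0,-0.18,8.5,0,0,0,-0.18,8.5,0,0,0,-0.18,8.5,0,0,0,-0.18,8.5,0,0,0,-0.18])

```text
clock: 10.72
eef_pos: [0.5859, 0.0484, 0.1929]
tool_rot: [-0.512, 0.781, -0.328, -0.142]
ft_force: [0.6, 0.4, 0.2]
grip_width: 0.085
grasp_force: 0.0
```

```bash
python3 -c "
from h import *; s,M=st()
yb=np.array([-.9855,-.170,0]);print('turn left',np.arctan2(-yb@M[:,0],yb@M[:,1]))
print(M.T@(np.array([.5875,.046,.133])-s['eef_pos']))
c=bot.camera('wrist');cv2.imwrite('pics/w1.png',c['pixels'])
for t in ['board_grip','board_top','board_foot']:
    print(t,[(round(d['p'],2),w(c,d['xyz']).round(4)) for d in bot.place_of(c,t)[:3]])
"
```

```text
t 10.72 q [ 0.4231  0.5581  0.1679  1.399  -0.704  -0.6572] p [0.5859 0.0484 0.1929] 
x [-0.4355 -0.7068  0.5575] y [-0.8928  0.2599 -0.3679] z [ 0.1152 -0.658  -0.7442] F [0.5771 0.448  0.2337] T [0.6403 0.1124 0.009 ] w 0.085 0.0
turn left -0.5814865820654986
[-0.0324  0.02    0.0463]
board_grip [(0.69, array([0.5591, 0.0736, 0.0033])), (0.66, array([ 0.6008, -0.019 ,  0.0556]))]
board_top [(0.59, array([0.5778, 0.0687, 0.0067])), (0.55, array([0.5905, 0.0113, 0.0599]))]
board_foot [(0.72, array([ 0.6312, -0.1886,  0.0608])), (0.63, array([0.4376, 0.0862, 0.0023]))]
```

>>> carry_out(increments=[8.5,0,0,0,-0.185,8.5,0,0,0,-0.185,8.5,0,0,0,-0.185,8.5,-3.7,0,0,-0.026,8.5,0,0,4,0])

```text
clock: 11.55
eef_pos: [0.584, 0.0506, 0.1358]
tool_rot: [0.714, -0.602, 0.274, 0.23]
ft_force: [0.3, -0.9, -0.1]
grip_width: 0.0851
grasp_force: 0.0
```

>>> carry_out(increments=[8.5,0,0,4,0,8.5,0,0,2.5,0,8.5,0,0,0,0,8.5,0,0,0,0,8.5,0,0,0,0])

```text
clock: 12.18
eef_pos: [0.5892, 0.0048, 0.0884]
tool_rot: [0.713, -0.602, 0.273, 0.232]
ft_force: [0.1, -0.3, -0.1]
grip_width: 0.0849
grasp_force: 0.0
```

```bash
python3 -c "
from h import *; s,M=st()
yb=np.array([-.9855,-.170,0]);print('turn left',np.arctan2(-yb@M[:,0],yb@M[:,1]))
g=np.array([.599,-.0208,.058]);print(M.T@(g-s['eef_pos'])+[0,0,.019])
c=bot.camera('wrist');cv2.imwrite('pics/w2.png',c['pixels'])
for t in ['board_grip','board_top']:
    print(t,[(round(d['p'],2),w(c,d['xyz']).round(4)) for d in bot.place_of(c,t)[:3]])
"
```

```text
t 12.18 q [ 0.3539  0.628  -0.0083  1.1021 -0.7183 -1.3226] p [0.5892 0.0048 0.0884] 
x [ 0.1256 -0.7317  0.67  ] y [-0.9859 -0.1671  0.0023] z [ 0.1102 -0.6608 -0.7424] F [ 0.0897 -0.3122 -0.1204] T [0.5772 0.1067 0.0056] w 0.0849 0.0
turn left -0.0005994525407778771
[-0.0004 -0.0055  0.0596]
board_grip [(0.74, array([ 0.6025, -0.022 ,  0.0576]))]
board_top [(0.7, array([0.5907, 0.0087, 0.0562]))]
```

View pics/w2.png

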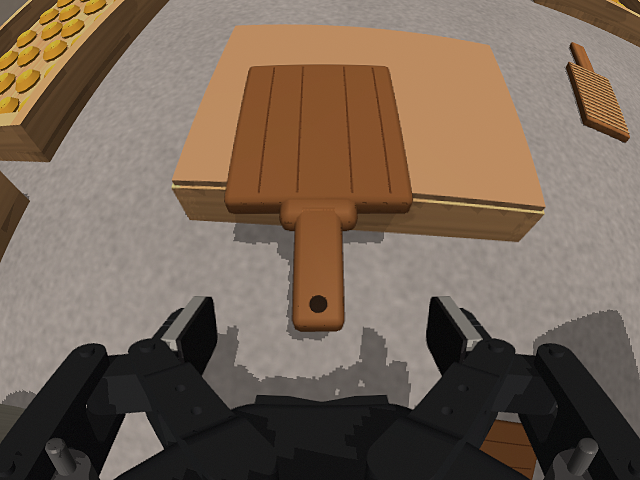

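The wrist view shows the large board's handle centred between the fingers (end at 318,325; fingers at about 190 and 455). I'll go in and close.

>>> carry_out(increments=[8.5,0,-0.35,3,0,8.5,0,0,2.9,0,8.5,0,0,0,0,8.5,0,0,0,0,1.5,0,0,0,0])

```text
clock: 12.95
eef_pos: [0.5986, -0.0339, 0.0445]
tool_rot: [0.713, -0.602, 0.273, 0.233]
ft_force: [-0.4, 0.6, 0.9]
grip_width: 0.0692
grasp_force: 0.0
```

>>> carry_out(increments=[1.5,0,0,0,0,1.5,0,0,0,0,1.5,0,0,0,0,1.5,0,0,0,0,1.5,0,0,0,0])

```text
clock: 13.58
eef_pos: [0.5979, -0.0346, 0.0436]
tool_rot: [0.713, -0.602, 0.273, 0.234]
ft_force: [-1.3, 3.4, 3.0]
grip_width: 0.0253
grasp_force: 60.7
```

```bash
python3 -c "
from h import *; s,M=st()"
```

```text
t 13.57 q [ 0.286   0.6689 -0.0713  0.9418 -0.7278 -1.412 ] p [ 0.5979 -0.0346  0.0436] 
x [ 0.1272 -0.7311  0.6703] y [-0.986  -0.1669  0.0051] z [ 0.1081 -0.6616 -0.742 ] F [-1.3197  3.3859  3.0393] T [ 0.5469  0.1249 -0.1424] w 0.0253 60.7
```

>>> carry_out(increments=[1.5,0.7,0,-0.7,0,1.5,1.5,0,-1.7,0,1.5,2.5,0,-2.8,0,1.5,3.5,0,-4,0,1.5,4,0,-4.4,0])

```text
clock: 14.2
eef_pos: [0.5975, -0.0345, 0.2265]
tool_rot: [0.714, -0.602, 0.271, 0.235]
ft_force: [0.7, -0.1, -1.9]
grip_width: 0.025
grasp_force: 60.0
```

>>> carry_out(increments=[1.5,4,0,-4.4,0.1,1.5,2,0,-3,0.16,1.5,0,0,-2,0.18,1.5,0,0,-2,0.18,1.5,0,0,0,0.18])

```text
clock: 14.82
eef_pos: [0.5922, -0.0021, 0.352]
tool_rot: [-0.42, 0.833, -0.342, -0.107]
ft_force: [-0.0, -0.9, -2.2]
grip_width: 0.0254
grasp_force: 60.0
```

```bash
python3 -c "
from h import *; s,M=st()
print(M.T@(np.array([.06,-.36,.42])-s['eef_pos']))
c=bot.camera('side');cv2.imwrite('pics/s2.png',c['pixels'])
"
```

```text
t 14.82 q [ 0.3411  0.4572  0.4219  1.6933 -0.7196 -0.5335] p [ 0.5922 -0.0021  0.352 ] 
x [-0.6237 -0.6272  0.4664] y [-0.774   0.4124 -0.4805] z [ 0.1091 -0.6607 -0.7427] F [-0.0259 -0.9435 -2.1811] T [ 1.0746  0.068  -0.0056] w 0.0254 60.0
[0.5882 0.2316 0.1279]
```

View pics/s2.png

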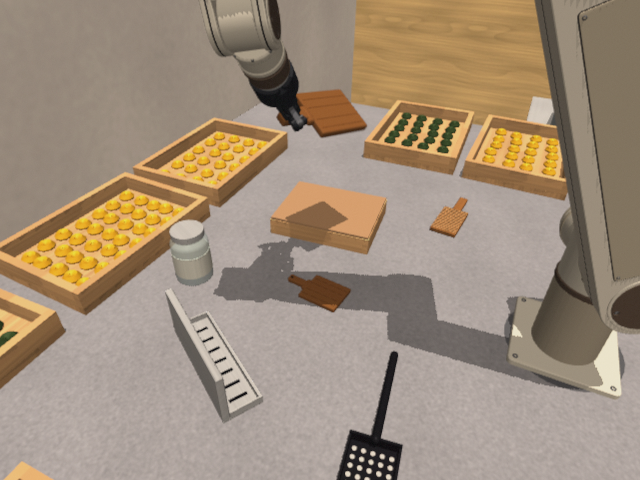

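>>> carry_out(increments=[1.5,3,1.2,0.7,0,1.5,5,2,1.1,0,1.5,5.3,2.1,1.15,0,1.5,5.3,2.1,1.15,0,1.5,5.3,2.1,1.15,0])

```text
clock: 15.5
eef_pos: [0.3736, -0.1501, 0.3789]
tool_rot: [-0.424, 0.832, -0.342, -0.11]
ft_force: [0.1, -0.6, -0.7]
grip_width: 0.0247
grasp_force: 60.0
```

>>> carry_out(increments=[1.5,5.3,2.1,1.15,0,1.5,5.3,2.1,1.15,0,1.5,5.3,2.1,1.15,0,1.5,5.3,2.1,1.15,0,1.5,5.3,2.1,1.15,0])

```text
clock: 16.12
eef_pos: [0.1489, -0.3009, 0.4075]
tool_rot: [-0.423, 0.833, -0.339, -0.108]
ft_force: [1.3, 0.0, -2.4]
grip_width: 0.025
grasp_force: 60.0
```

```bash
python3 -c "
from h import *; s,M=st()
print(M.T@(np.array([.05,-.30,.42])-s['eef_pos']))
"
```

```text
t 16.12 q [-0.7179 -0.6204 -0.446   1.1443 -0.4377 -1.796 ] p [ 0.1489 -0.3009  0.4075] 
x [-0.618  -0.6325  0.467 ] y [-0.7789  0.4118 -0.4731] z [ 0.1069 -0.6561 -0.7471] F [ 1.3145  0.0292 -2.4247] T [1.128  0.0952 0.0217] w 0.025 60.0
[ 0.0664  0.0715 -0.0205]
```

>>> carry_out(increments=[1.5,3.3,3.6,-1,0,1.5,3.3,3.6,-1,0,1.5,-3.1,3.2,-4,0,1.5,-3.1,3.2,-4,0,1.5,-3.1,3.2,-4,0])

```text
clock: 16.75
eef_pos: [0.0765, -0.1709, 0.3747]
tool_rot: [-0.415, 0.872, -0.255, -0.055]
ft_force: [2.1, 0.7, -3.0]
grip_width: 0.025
grasp_force: 60.4
```

```bash
cat >> h.py <<'E'
def tilt(M,b=None):
    z=M[:,2]; print('tilt',np.degrees(np.arccos(-z[2])),'dir',np.degrees(np.arctan2(z[1],z[0])))
E
python3 -c "
from h import *; s,M=st();tilt(M)
"
```

```text
t 16.75 q [-0.4899 -0.7962 -0.4347  1.5653 -0.3881 -1.4508] p [ 0.0765 -0.1709  0.3747] 
x [-0.65   -0.6949  0.3077] y [-0.7512  0.5263 -0.3984] z [ 0.1149 -0.4901 -0.864 ] F [ 2.1291  0.6552 -2.9589] T [0.9    0.0036 0.1249] w 0.025 60.4
tilt 30.226369918985498 dir -76.80541489201465
```

>>> carry_out(increments=[1.5,3.2,-4.1,3,0,1.5,1.5,-2,1.5,0,1.5,-3.2,4.1,-3,0,1.5,-3.2,4.1,-3,0,1.5,0,0,0,0])

```text
clock: 17.38
eef_pos: [0.0982, -0.1568, 0.3636]
tool_rot: [-0.423, 0.877, -0.222, -0.045]
ft_force: [0.5, 0.7, -2.7]
grip_width: 0.0256
grasp_force: 60.8
```

```bash
python3 -c "
from h import *; s,M=st();tilt(M)
"
```

```text
t 17.38 q [-0.3917 -0.7311 -0.4262  1.5888 -0.3619 -1.3422] p [ 0.0982 -0.1568  0.3636] 
x [-0.6388 -0.7217  0.2667] y [-0.7615  0.5439 -0.3525] z [ 0.1094 -0.4283 -0.897 ] F [ 0.5238  0.6534 -2.7022] T [0.6579 0.0554 0.0408] w 0.0256 60.8
tilt 26.23232661330538 dir -75.67203692312577
```

>>> carry_out(increments=[1.5,-3.2,4.3,-2.6,0,1.5,-3.2,4.3,-2.6,0,1.5,-3.2,4.3,-2.4,0,1.5,-3.2,4.3,-2.2,0,1.5,0,0,0,0])

```text
clock: 18.0
eef_pos: [0.0982, -0.0519, 0.3486]
tool_rot: [-0.429, 0.887, -0.168, -0.027]
ft_force: [0.2, 0.4, -2.0]
grip_width: 0.0252
grasp_force: 60.8
```

```bash
python3 -c "
from h import *; s,M=st();tilt(M)
"
```

```text
t 18.0 q [ 0.5848 -0.621  -0.4002  1.8943 -0.3268 -0.2987] p [ 0.0982 -0.0519  0.3486] 
x [-0.6308 -0.7518  0.192 ] y [-0.77    0.5758 -0.275 ] z [ 0.0962 -0.3213 -0.9421] F [ 0.1862  0.4084 -1.9625] T [0.4719 0.0373 0.035 ] w 0.0252 60.8
tilt 19.597550179474364 dir -73.33083789096894
```

```bash
python3 -c "
from h import *
c=bot.camera('top')
K=c['mtx'];d=c['range_z'];v,u=np.mgrid[:480,:640]
P=np.stack([(u-K[0,2])/K[0,0]*d,(v-K[1,2])/K[1,1]*d,d],-1)
W=P@R.from_quat(c['attitude']).as_matrix().T+c['eye']
for y in np.arange(.3,1.1,.1):
  print(round(y,2),[round(float(W[...,2][(abs(W[...,0]-x)<.05)&(abs(W[...,1]-y)<.05)&(d>0)].max(initial=-1)),2) for x in np.arange(-.2,.7,.1)])
s,M=st(); print(M.T@(np.array([.25,.35,.55])-s['eef_pos']), M.T@(np.array([.2,-.1,.45])-s['eef_pos']))
"
```

```text
0.3 [-1.0, 0.01, 0.01, 0.01, 0.01, 0.03, 0.01, 0.03, 0.12]
0.4 [-1.0, 0.01, 0.01, 0.01, 0.03, 0.03, 0.01, 0.12, 0.12]
0.5 [-1.0, 0.01, 0.01, 0.01, 0.02, 0.02, 0.01, 0.01, 0.01]
0.6 [-1.0, 0.01, 0.25, 0.25, 0.25, 0.25, 0.07, 0.07, 0.07]
0.7 [-1.0, 0.01, 0.25, 0.25, 0.25, 0.25, 0.07, 0.06, 0.06]
0.8 [-1.0, 0.0, 0.2, 0.2, 0.21, 0.21, 0.07, 0.04, 0.04]
0.9 [-1.0, -1.0, -1.0, -1.0, -1.0, 0.1, 0.06, 0.04, 0.04]
1.0 [-1.0, -1.0, -1.0, -1.0, -1.0, -1.0, -1.0, -1.0, -1.0]
t 18.05 q [ 0.5771 -0.6217 -0.4003  1.8943 -0.3275 -0.2996] p [ 0.0978 -0.0528  0.3487] 
x [-0.636  -0.7475  0.1918] y [-0.7659  0.5809 -0.2757] z [ 0.0947 -0.3222 -0.9419] F [-0.3228  0.4067 -2.163 ] T [ 0.5587  0.099  -0.0365] w 0.0251 60.8
[-0.3593  0.0619 -0.305 ] [-0.0103 -0.1336 -0.0705]
```

>>> carry_out(increments=[1.5,-2.7,-3.3,-2.8,0,1.5,-2.7,-3.3,-2.8,0,1.5,-2.7,-3.3,-2.8,0,1.5,-2.7,-3.3,-2.8,0,1.5,-2.7,-3.3,-2.8,0])

```text
clock: 18.68
eef_pos: [0.2978, -0.0088, 0.5014]
tool_rot: [-0.418, 0.892, -0.168, -0.028]
ft_force: [0.3, 0.0, -0.2]
grip_width: 0.0249
grasp_force: 61.0
```

>>> carry_out(increments=[1.5,-2.7,4,-2.8,0,1.5,-2.7,4,-2.8,0,1.5,-2.7,4,-2.8,0,1.5,-2.7,4,-2.8,0,1.5,-2.7,4,-2.8,0])

```text
clock: 19.3
eef_pos: [0.2313, 0.2466, 0.4973]
tool_rot: [-0.422, 0.893, -0.157, -0.008]
ft_force: [1.6, 0.5, -2.7]
grip_width: 0.0253
grasp_force: 61.3
```

>>> carry_out(increments=[1.5,-2.7,4,-2.8,0,1.5,-2.7,4,-2.8,0,1.5,-2.7,4,-2.8,0,1.5,-2.7,4,-2.8,0,1.5,-2.7,4,-2.8,0])

```text
clock: 19.92
eef_pos: [0.1541, 0.4721, 0.4615]
tool_rot: [-0.429, 0.895, -0.121, 0.028]
ft_force: [0.0, 0.1, -1.9]
grip_width: 0.0253
grasp_force: 61.3
```

```bash
cat >> h.py <<'E'
xs=np.array([.5217,.8531,0]);ys=np.array([-.8531,.5217,0]);zu=np.array([0,0,1.]);O=np.array([.5894,.3393,0])
def goal(M,s=np.radians(42.1),lean=np.radians(20)):
    xb=np.cos(lean)*zu+np.sin(lean)*xs; zb=np.sin(lean)*zu-np.cos(lean)*xs
    G=np.stack([np.sin(s)*zb-np.cos(s)*xb,np.cross(zb,xb),-(np.sin(s)*xb+np.cos(s)*zb)],1)
    # remaining tilt direction of z: rotation vector taking z to goal z
    a=np.cross(M[:,2],G[:,2]); ang=np.arcsin(np.linalg.norm(a)); a/=np.linalg.norm(a)
    Q=R.from_rotvec(a*ang).as_matrix()@M
    print('tilt axis',a,'push azimuth',np.degrees(np.arctan2(-a[0],a[1])),'deg',np.degrees(ang),'then turn',np.arctan2(-G[:,1]@Q[:,0],G[:,1]@Q[:,1]),'G z',G[:,2])
    return G
E
python3 -c "
from h import *; s,M=st();tilt(M);goal(M);print('az',np.degrees(np.arctan2(*s['eef_pos'][1::-1])))
h=np.array([np.cos(1.36),np.sin(1.36),0]);print(M.T@h)
"
```

```text
t 19.93 q [ 1.3709  0.4231  0.8384  2.1472 -0.1899  0.4919] p [0.1541 0.4721 0.4615] 
x [-0.6302 -0.7746  0.0535] y [-0.7611  0.6026 -0.24  ] z [ 0.1537 -0.1919 -0.9693] F [ 0.0274  0.0754 -1.8562] T [0.4087 0.0914 0.0159] w 0.0253 61.3
tilt 14.235548848510174 dir -51.31227787807936
tilt axis [ 0.9665 -0.175   0.1879] push azimuth -100.26331965107042 deg 35.16124833960675 then turn -0.06859054396602164 G z [ 0.2441  0.3992 -0.8838]
az 71.92112212411466
[-0.8893  0.43   -0.1555]
```

>>> carry_out(increments=[1.5,-5.3,2.3,-2.1,0,1.5,-5.3,2.3,-2.1,0,1.5,-5.3,2.3,-2.1,0,1.5,-5.3,2.3,-2.1,0,1.5,-5.3,2.3,-2.1,0])

```text
clock: 20.55
eef_pos: [0.1878, 0.623, 0.4143]
tool_rot: [-0.436, 0.894, -0.08, 0.071]
ft_force: [0.6, -0.4, -2.6]
grip_width: 0.0249
grasp_force: 61.2
```

>>> carry_out(increments=[1.5,-5.3,2.3,-1.8,0,1.5,-5.3,2.3,-1.8,0,1.5,-5.3,2.3,-1.4,0,1.5,-5.3,2.3,-1.4,0,1.5,0,0,0,0])

```text
clock: 21.18
eef_pos: [0.1645, 0.6319, 0.411]
tool_rot: [-0.44, 0.89, -0.087, 0.083]
ft_force: [-0.4, 0.2, -2.4]
grip_width: 0.0255
grasp_force: 61.3
```

```bash
sed -i "s/np.arctan2(-a\[0\],a\[1\])/np.arctan2(a[0],-a[1])/" h.py; python3 -c "
from h import *; s,M=st();tilt(M);goal(M);print('az',np.degrees(np.arctan2(*s['eef_pos'][1::-1])))
h=np.array([np.cos(1.36),np.sin(1.36),0]);print(M.T@h)
"
```

```text
t 21.18 q [ 1.4255  0.7463  1.274   2.1489 -0.2371  0.5141] p [0.1645 0.6319 0.411 ] 
x [-0.5997 -0.797  -0.0716] y [-0.7678  0.5983 -0.229 ] z [ 0.2254 -0.0824 -0.9708] F [-0.3638  0.2174 -2.3948] T [ 0.2027  0.3003 -0.0318] w 0.0255 61.3
tilt 13.883839066877194 dir -20.082516729870456
tilt axis [ 0.9695 -0.0796  0.2318] push azimuth 85.30371610784671 deg 28.348368078612342 then turn -0.04560868298440606 G z [ 0.2441  0.3992 -0.8838]
az 75.40771517003829
[-0.9049  0.4244 -0.0334]
```

>>> carry_out(increments=[1.5,4.9,-1.8,0,0,1.5,4.9,-1.8,0,0,1.5,4.9,-1.8,0,0,1.5,4.9,-1.8,0,0,1.5,2.2,4.4,0.2,0])

```text
clock: 21.8
eef_pos: [0.0616, 0.4531, 0.4051]
tool_rot: [-0.437, 0.891, -0.086, 0.085]
ft_force: [-0.2, 2.6, -1.8]
grip_width: 0.0255
grasp_force: 61.4
```

>>> carry_out(increments=[1.5,2.2,4.4,0.2,0,1.5,2.2,4.4,0.2,0,1.5,2.2,4.4,0.4,0,1.5,2.2,4.4,1,0,1.5,2.2,4.4,1,0])

```text
clock: 22.42
eef_pos: [-0.1692, 0.4993, 0.3164]
tool_rot: [-0.439, 0.89, -0.087, 0.084]
ft_force: [-0.5, 0.2, -2.6]
grip_width: 0.0251
grasp_force: 61.4
```

```bash
python3 -c "
from h import *; s,M=st();tilt(M);goal(M);print('az',np.degrees(np.arctan2(*s['eef_pos'][1::-1])))
a=np.radians(110);h=np.array([np.cos(a),np.sin(a),0]);print(M.T@h, M.T@zu)
"
```

```text
t 22.43 q [ 1.9966  0.4206  0.4513  1.7716 -0.1728  1.0953] p [-0.1692  0.4993  0.3164] 
x [-0.6005 -0.7963 -0.0731] y [-0.7672  0.5995 -0.2281] z [ 0.2255 -0.0809 -0.9709] F [-0.4578  0.2166 -2.6296] T [0.2896 0.1887 0.0841] w 0.0251 61.4
tilt 13.86141680558186 dir -19.730323514756975
tilt axis [ 0.9695 -0.0796  0.2318] push azimuth 85.3034622893665 deg 28.26099938813634 then turn -0.047027417513529186 G z [ 0.2441  0.3992 -0.8838]
az 108.71779566530607
[-0.5429  0.8257 -0.1531] [-0.0731 -0.2281 -0.9709]
```

>>> carry_out(increments=[1.5,-3.2,5.1,-0.3,0,1.5,-3.2,5.1,-0.3,0,1.5,-3.2,5.1,-0.3,0,1.5,-3.2,5.1,-0.6,0,1.5,-3.2,5.1,-0.9,0])

```text
clock: 23.05
eef_pos: [-0.2221, 0.6324, 0.2977]
tool_rot: [-0.437, 0.888, -0.11, 0.09]
ft_force: [0.5, -0.0, -1.3]
grip_width: 0.0251
grasp_force: 62.8
```

>>> carry_out(increments=[1.5,-3.2,5,-0.9,0,1.5,-3.2,5,-0.9,0,1.5,-3.2,5,-0.9,0,1.5,-3.2,5,-0.9,0,1.5,-3.2,5,-0.9,0])

```text
clock: 23.68
eef_pos: [-0.2243, 0.6344, 0.2745]
tool_rot: [-0.435, 0.885, -0.127, 0.106]
ft_force: [0.2, 0.7, -2.1]
grip_width: 0.0252
grasp_force: 62.8
```

```bash
python3 -c "
from h import *; s,M=st();tilt(M);goal(M);print('az',np.degrees(np.arctan2(*s['eef_pos'][1::-1])))
a=np.radians(110);h=np.array([np.cos(a),np.sin(a),0]);print(M.T@h, M.T@zu)
"
```

```text
t 23.68 q [ 2.0074  0.9504  1.2742  2.1489 -0.2159  1.1218] p [-0.2243  0.6344  0.2745] 
x [-0.5993 -0.7968 -0.0775] y [-0.743   0.5896 -0.3167] z [ 0.298  -0.1322 -0.9454] F [ 0.1631  0.6793 -2.1118] T [ 0.2792  0.3354 -0.0958] w 0.0252 62.8
tilt 19.027904776671523 dir -23.916973345888483
tilt axis [0.9543 0.063  0.2921] push azimuth 93.77547703776109 deg 31.187732280955114 then turn -0.026604559233745478 G z [ 0.2441  0.3992 -0.8838]
az 109.47032138841776
[-0.5438  0.8082 -0.2261] [-0.0775 -0.3167 -0.9454]
```

>>> carry_out(increments=[1.5,-2.5,4.8,1.2,0,1.5,-2.5,4.8,1.2,0,1.5,-2.5,4.8,1.2,0,1.5,-3.2,4.8,-0.8,0,1.5,-3.2,4.8,-0.8,0])

```text
clock: 24.3
eef_pos: [-0.2241, 0.6366, 0.2184]
tool_rot: [-0.43, 0.879, -0.167, 0.122]
ft_force: [-0.0, 0.2, -2.0]
grip_width: 0.0251
grasp_force: 62.7
```

```bash
python3 -c "
from h import *; s,M=st();tilt(M);goal(M);print('az',np.degrees(np.arctan2(*s['eef_pos'][1::-1])))
a=np.radians(110);h=np.array([np.cos(a),np.sin(a),0]);print(M.T@h, M.T@zu)
"
```

```text
t 24.3 q [ 2.018   1.0372  1.2749  2.1493 -0.2438  1.1509] p [-0.2241  0.6366  0.2184] 
x [-0.601  -0.7961 -0.0715] y [-0.7147  0.5753 -0.3979] z [ 0.3579 -0.188  -0.9146] F [-0.0134  0.2032 -1.9571] T [ 0.3447  0.4327 -0.0336] w 0.0251 62.7
tilt 23.844872539674753 dir -27.71786051670113
tilt axis [0.9297 0.1627 0.3303] push azimuth 99.92806146209023 deg 34.8510176793333 then turn -0.008454114810737785 G z [ 0.2441  0.3992 -0.8838]
az 109.39335997217663
[-0.5425  0.785  -0.2991] [-0.0715 -0.3979 -0.9146]
```

>>> carry_out(increments=[1.5,0,-4.8,-2.1,0,1.5,0,-4.8,-2.1,0,1.5,0,-4.8,-2.1,0,1.5,0,-4.8,-2.1,0,1.5,0,-4.8,-2.1,0])

```text
clock: 24.92
eef_pos: [-0.0863, 0.5133, 0.4041]
tool_rot: [-0.43, 0.88, -0.16, 0.123]
ft_force: [0.5, 0.3, -1.1]
grip_width: 0.0253
grasp_force: 62.8
```

>>> carry_out(increments=[1.5,0,-4.8,-2.1,0,1.5,-0.4,-2.3,-5.3,0,1.5,-0.4,-2.3,-5.3,0,1.5,-0.4,-2.3,-5.3,0,1.5,-0.4,-2.3,-5.3,0])

```text
clock: 25.55
eef_pos: [-0.0118, 0.4323, 0.5188]
tool_rot: [-0.445, 0.88, -0.082, 0.144]
ft_force: [-0.1, 0.6, -1.8]
grip_width: 0.0254
grasp_force: 62.8
```

```bash
python3 -c "
from h import *; s,M=st();tilt(M);goal(M);print('az',np.degrees(np.arctan2(*s['eef_pos'][1::-1])))
a=np.radians(100);h=np.array([np.cos(a),np.sin(a),0]);print(M.T@h, M.T@zu)
"
```

```text
t 25.55 q [ 1.819   0.2406  0.7174  2.1495 -0.3174  0.8986] p [-0.0118  0.4323  0.5188] 
x [-0.5623 -0.8072 -0.1796] y [-0.7598  0.5901 -0.2729] z [ 0.3263 -0.017  -0.9451] F [-0.1046  0.5826 -1.7584] T [ 0.1848  0.4283 -0.0259] w 0.0254 62.8
tilt 19.068869740210136 dir -2.9808209366601566
tilt axis [0.937  0.1376 0.321 ] push azimuth 98.35515374498542 deg 24.750262331643007 then turn -0.01336824444331485 G z [ 0.2441  0.3992 -0.8838]
az 91.56798723812346
[-0.6973  0.7131 -0.0734] [-0.1796 -0.2729 -0.9451]
```

>>> carry_out(increments=[1.5,-1.7,-0.9,-5.6,0,1.5,-1.7,-0.9,-5.6,0,1.5,-1.7,-0.9,-5.6,0,1.5,-1.7,-0.9,-5.6,0,1.5,-1.7,-0.9,-5.6,0])

```text
clock: 26.18
eef_pos: [0.0356, 0.4318, 0.6114]
tool_rot: [-0.459, 0.869, 0.014, 0.181]
ft_force: [-0.8, 0.4, -1.7]
grip_width: 0.0255
grasp_force: 62.8
```

```bash
python3 -c "
from h import *; s,M=st();tilt(M);goal(M);print('az',np.degrees(np.arctan2(*s['eef_pos'][1::-1])))
a=np.radians(100);h=np.array([np.cos(a),np.sin(a),0]);print(M.T@h, M.T@zu)
"
```

```text
t 26.18 q [ 1.7198  0.1562  0.8868  2.1492 -0.3332  0.722 ] p [0.0356 0.4318 0.6114] 
x [-0.5123 -0.7939 -0.3275] y [-0.8039  0.5775 -0.1425] z [ 0.3022  0.1902 -0.9341] F [-0.7672  0.3736 -1.6766] T [-0.1946  0.338  -0.0125] w 0.0255 62.8
tilt 20.922533194078802 dir 32.191639017357886
tilt axis [0.9254 0.1765 0.3354] push azimuth 100.80080359984359 deg 12.781815378754079 then turn -0.010648961350255866 G z [ 0.2441  0.3992 -0.8838]
az 85.29122254364285
[-0.6929  0.7083  0.1349] [-0.3275 -0.1425 -0.9341]
```

>>> carry_out(increments=[1.5,-1.7,-0.3,-5.8,0,1.5,-1.7,-0.3,-5.8,0,1.5,-1.9,-0.3,-5.8,0,1.5,-2.1,-0.3,-5.6,0,1.5,-2.1,-0.3,-5.6,0])

```text
clock: 26.8
eef_pos: [0.0643, 0.4064, 0.7058]
tool_rot: [-0.466, 0.847, 0.109, 0.23]
ft_force: [-0.3, 0.5, -1.8]
grip_width: 0.0252
grasp_force: 62.8
```

```bash
python3 -c "
from h import *; s,M=st();tilt(M);goal(M);print('az',np.degrees(np.arctan2(*s['eef_pos'][1::-1])))
a=np.radians(100);h=np.array([np.cos(a),np.sin(a),0]);print(M.T@h, M.T@zu)
"
```

```text
t 26.8 q [ 1.6529  0.0735  1.0576  2.1491 -0.3266  0.5787] p [0.0643 0.4064 0.7058] 
x [-0.4589 -0.7401 -0.4917] y [-0.8402  0.5414 -0.0309] z [ 0.2891  0.3989 -0.8702] F [-0.2888  0.497  -1.7504] T [-0.4752  0.3922 -0.0101] w 0.0252 62.8
tilt 29.514299671184737 dir 54.06768442551873
tilt axis [-0.1095  0.9169  0.3839] push azimuth -173.18910551128826 deg 2.691405779470963 then turn -0.005871379942022474 G z [ 0.2441  0.3992 -0.8838]
az 81.01617034690007
[-0.6492  0.6791  0.3426] [-0.4917 -0.0309 -0.8702]
```

>>> carry_out(increments=[1.5,-0.2,-2.5,3,0,1.5,-0.3,-3.9,3.6,0,1.5,-0.3,-3.9,3.6,0,1.5,-0.3,-3.9,3.6,0,1.5,-0.3,-3.9,3.6,0])

```text
clock: 27.42
eef_pos: [0.2741, 0.387, 0.5653]
tool_rot: [-0.466, 0.847, 0.108, 0.231]
ft_force: [0.3, 1.0, -2.3]
grip_width: 0.0255
grasp_force: 62.8
```

>>> carry_out(increments=[1.5,-0.3,-3.9,3.6,0,1.5,-0.3,-3.9,3.6,0,1.5,-0.3,-3.9,3.6,0,1.5,-0.3,-3.9,3.6,0,1.5,-0.3,-3.9,3.6,0])

```text
clock: 28.05
eef_pos: [0.497, 0.3639, 0.4217]
tool_rot: [-0.466, 0.847, 0.107, 0.23]
ft_force: [-0.0, 1.0, -0.7]
grip_width: 0.0252
grasp_force: 62.8
```

>>> carry_out(increments=[1.5,-0.3,-3.5,3,0,1.5,-0.3,-2.5,2,0,1.5,-0.3,-1.5,1,0,1.5,0,0,0,0,1.5,0,0,0,0])

```text
clock: 28.68
eef_pos: [0.5792, 0.3551, 0.3783]
tool_rot: [-0.467, 0.847, 0.108, 0.23]
ft_force: [-2.1, -0.2, -1.3]
grip_width: 0.0252
grasp_force: 62.9
```

```bash
cat >> h.py <<'E'
def pred(s,M,sl=np.radians(42.1)):
    xb=-np.cos(sl)*M[:,0]-np.sin(sl)*M[:,2]; g=s['eef_pos']-.019*M[:,2]
    f=g-.17*xb; t=g+.03*xb
    print('pred foot',f,'top',t,'lean',np.degrees(np.arctan2(xb@xs,xb[2])),'side',np.degrees(np.arctan2(xb@ys,xb[2])),'foot in stand',(f-O)@xs,(f-O)@ys,f[2])
E
python3 -c "
from h import *; s,M=st();tilt(M);goal(M);pred(s,M)
for n in ['top','side']:
    c=bot.camera(n); cv2.imwrite(f'pics/{n}5.png',c['pixels'])
    for t in ['board_foot','board_top','board_grip']:
        print(n,t,[(round(d['p'],2),w(c,d['xyz']).round(4)) for d in bot.place_of(c,t)[:2]])
    K=c['mtx'];d=c['range_z'];v,u=np.mgrid[:480,:640]
    P=np.stack([(u-K[0,2])/K[0,0]*d,(v-K[1,2])/K[1,1]*d,d],-1)
    W=P@R.from_quat(c['attitude']).as_matrix().T+c['eye']
    for x in bot.regions_of(c,'board')[:2]:
        m=x['mask']&(d>0); q=W[m]; q=q[(q[:,2]>.16)]
        if len(q)<50: continue
        q0=np.median(q,0); k=np.linalg.norm(q-q0,axis=1)<.15; q=q[k]
        e,V=np.linalg.eigh(np.cov(q.T)); print('plane n',V[:,0],np.sqrt(e),'lean',np.degrees(np.arcsin(abs(V[2,0]))),len(q))
"
```

```text
t 28.68 q [ 0.4453  0.2202  0.2283  1.1175  0.236  -0.5058] p [0.5792 0.3551 0.3783] 
x [-0.4585 -0.7408 -0.4909] y [-0.84    0.5415 -0.0326] z [ 0.29    0.3975 -0.8706] F [-2.0687 -0.214  -1.2876] T [-0.4509  0.3864  0.0827] w 0.0252 62.9
tilt 29.47343579482049 dir 53.88267580340372
tilt axis [-0.0781  0.9165  0.3924] push azimuth -175.12790188589238 deg 2.7380947640708837 then turn -0.005213983140280511 G z [ 0.2441  0.3992 -0.8838]
pred foot [0.5489 0.2994 0.2337] top [0.5781 0.356  0.4233] lean 18.524323045863788 side 1.412745659787637 foot in stand -0.055189354907385614 0.013698633251786633 0.23366478186793713
top board_foot [(0.91, array([0.4354, 0.0896, 0.003 ])), (0.63, array([0.5479, 0.2977, 0.2336]))]
top board_top [(0.92, array([0.5763, 0.0697, 0.0054]))]
top board_grip [(0.78, array([0.5543, 0.071 , 0.0001]))]
plane n [ 0.512   0.7942 -0.3274] [0.002  0.0166 0.0402] lean 19.11206268388963 927
side board_foot [(0.8, array([0.5514, 0.3031, 0.2328])), (0.72, array([0.439 , 0.0849, 0.0036]))]
side board_top [(0.64, array([0.5797, 0.3577, 0.4192])), (0.63, array([0.5719, 0.0701, 0.0033]))]
side board_grip [(0.83, array([0.5722, 0.3468, 0.3882])), (0.63, array([0.5582, 0.0714, 0.0054]))]
```

View pics/side5.png

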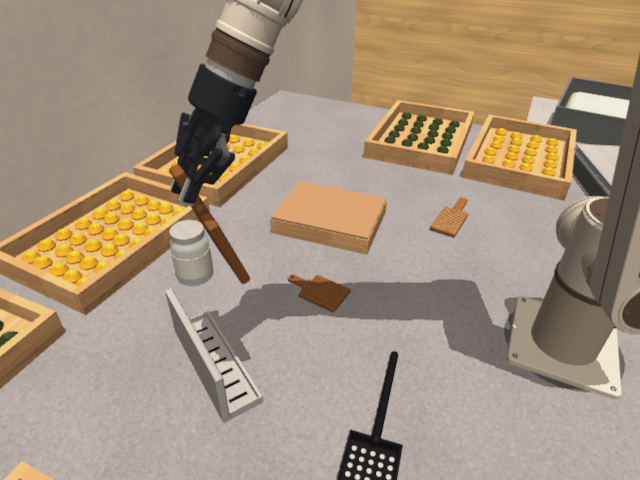

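The board is held leaning about 19°, handle up (side view: foot at 245,280, stand at 215,360). I'm lowering it towards the trough.

>>> carry_out(increments=[1.5,1.2,0.12,3.4,0,1.5,1.4,0.15,4,0,1.5,1.4,0.15,3.8,0,1.5,1.1,0.1,2.9,0,1.5,0.6,0.1,1.6,0])

```text
clock: 29.8
eef_pos: [0.5926, 0.3776, 0.2087]
tool_rot: [-0.466, 0.848, 0.108, 0.228]
ft_force: [0.0, -0.3, -2.2]
grip_width: 0.0254
grasp_force: 62.7
```

>>> carry_out(increments=[1.5,0,0,0,0,1.5,0,0,0,0,1.5,0,0,0,0,1.5,0,0,0,0,1.5,0,0,0,0])

```text
clock: 30.42
eef_pos: [0.5939, 0.3781, 0.2126]
tool_rot: [-0.466, 0.847, 0.107, 0.23]
ft_force: [0.1, 0.3, -2.3]
grip_width: 0.0257
grasp_force: 62.7
```

```bash
cat > loc.py <<'E'
from h import *; s,M=st();pred(s,M)
f=[]
for n in ['side','top']:
    c=bot.camera(n); cv2.imwrite(f'pics/{n}6.png',c['pixels'])
    for t in ['board_foot','stand_lip','back']:
        for d in bot.place_of(c,t)[:2]:
            p=w(c,d['xyz'])-O
            if p[1]>-.15: print(n,t,round(d['p'],2),p@xs,p@ys,p[2])
E
python3 loc.py; python3 -c "
from h import *; s=bot.get_obs();M=R.from_quat(s['tool_rot']).as_matrix();print(M.T@xs*10,M.T@zu*10)"
```

```text
t 30.43 q [ 0.4711  0.3236 -0.0651  0.7159  0.2239 -0.4814] p [0.5939 0.3781 0.2126] 
x [-0.4594 -0.7406 -0.4903] y [-0.8396  0.5423 -0.0324] z [ 0.2899  0.3967 -0.871 ] F [ 0.0697  0.3359 -2.2768] T [-0.4395  0.3728  0.0188] w 0.0257 62.7
pred foot [0.5634 0.3223 0.068 ] top [0.5927 0.379  0.2576] lean 18.568717138341864 side 1.3840760292047138 foot in stand -0.028026819527445176 0.01329783034560652 0.06801959669632973
side board_foot 0.92 -0.0222651843361154 0.018330812531426204 0.06594470396121632
side stand_lip 0.86 -0.03197315316073598 -0.0016895526985281756 0.019044002359938972
side back 0.73 0.0248367052345065 0.00030317841122739846 0.11456980543447393
top board_foot 0.94 -0.034190920409826984 0.013066405098157386 0.06724076472776996
top stand_lip 0.79 -0.028367055141562812 -0.0015718641610493601 0.021093268803230814
top back 0.57 0.023156278272699393 -0.0010860721949292828 0.11181949817761772
[-8.7196  0.2448  4.8892] [-4.8951 -0.3191 -8.7141]
```

>>> carry_out(increments=[1.5,0.5,0.05,1.6,0,1.5,0.5,0.05,1.6,0,1.5,0.42,0.06,1.16,0,1.5,0,0,0,0,1.5,0,0,0,0])

```text
clock: 31.45
eef_pos: [0.5987, 0.3859, 0.1673]
tool_rot: [-0.466, 0.847, 0.108, 0.23]
ft_force: [0.1, 1.0, -1.5]
grip_width: 0.0251
grasp_force: 62.8
```

```bash
python3 loc.py; python3 -c "
import cv2
a=cv2.imread('pics/side6.png')[220:440,120:300]; cv2.imwrite('pics/crop6.png',cv2.resize(a,None,fx=3,fy=2.7))"
```

```text
t 31.45 q [ 0.4792  0.3756 -0.1152  0.6123  0.2203 -0.474 ] p [0.5987 0.3859 0.1673] 
x [-0.4595 -0.7407 -0.4902] y [-0.8396  0.5422 -0.0323] z [ 0.2897  0.3967 -0.871 ] F [ 0.1256  0.9594 -1.4959] T [-0.4844  0.3611 -0.0403] w 0.0251 62.8
pred foot [0.5683 0.3301 0.0228] top [0.5976 0.3868 0.2123] lean 18.576169961872353 side 1.3779112417251653 foot in stand -0.018855223444477952 0.013203527950043177 0.022768388253933985
side board_foot 0.67 -0.018797575748791352 0.013673025319953293 0.022653029937332425
side stand_lip 0.73 -0.033561465096792024 0.0024713588153230243 0.01839354202981547
side back 0.74 0.021714313356650826 -0.0011900782611845176 0.11488644477866838
top board_foot 0.77 -0.019965182256206148 0.01386816834580386 0.024388512745329605
top stand_lip 0.61 -0.030456946767794466 -0.0031638678962705967 0.01469971459405639
top back 0.86 0.021427807259378526 -2.7013891424351165e-05 0.10925228567188339
```

View pics/crop6.png

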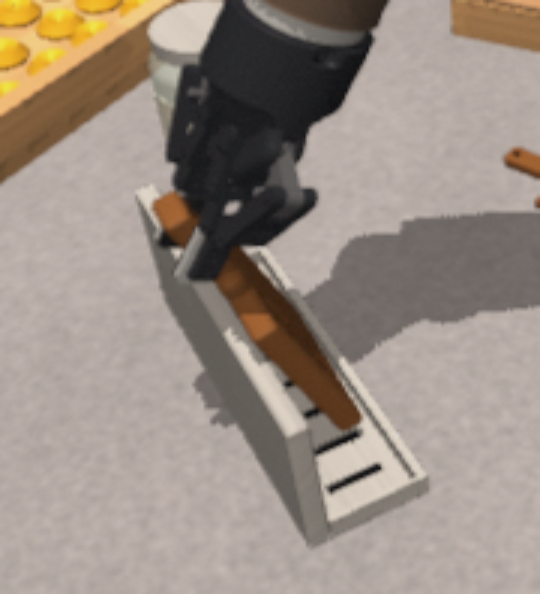

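The crop shows the foot just above the trough, inside the lip (350,415), and the blade clear of the back. Now I'm lowering it slowly.

>>> carry_out(increments=[1.5,0.22,0.01,0.22,0,1.5,0.22,0.01,0.22,0,1.5,0.22,0.01,0.22,0,1.5,0.12,0,0.12,0,1.5,0,0,0,0])

```text
clock: 32.48
eef_pos: [0.5967, 0.383, 0.1559]
tool_rot: [-0.466, 0.848, 0.108, 0.229]
ft_force: [0.1, -0.9, -1.9]
grip_width: 0.0255
grasp_force: 62.8
```

```bash
python3 -c "
from h import *; s,M=st();pred(s,M)"
```

```text
t 32.48 q [ 0.4765  0.3814 -0.1385  0.585   0.2214 -0.4764] p [0.5967 0.383  0.1559] 
x [-0.4601 -0.741  -0.4892] y [-0.8396  0.5422 -0.0317] z [ 0.2887  0.3962 -0.8716] F [ 0.1164 -0.8606 -1.9134] T [-0.4824  0.3532  0.0268] w 0.0255 62.8
pred foot [0.5661 0.3272 0.0115] top [0.5957 0.384  0.2009] lean 18.63800814670983 side 1.3404840201687862 foot in stand -0.022502589047500722 0.01355605025298424 0.011465078898829889
```

>>> carry_out(increments=[1.5,0.05,0,0.09,0,1.5,0.05,0,0.09,0,1.5,0.05,0,0.09,0,1.5,0,0,0,0,1.5,0,0,0,0])

```text
clock: 33.1
eef_pos: [0.5969, 0.383, 0.1532]
tool_rot: [-0.466, 0.848, 0.107, 0.23]
ft_force: [-0.6, -1.4, -0.1]
grip_width: 0.0252
grasp_force: 63.2
```

```bash
python3 -c "
from h import *; s,M=st();pred(s,M)"
```

```text
t 33.1 q [ 0.4764  0.3842 -0.1424  0.578   0.2213 -0.4766] p [0.5969 0.383  0.1532] 
x [-0.4599 -0.7409 -0.4894] y [-0.8396  0.5422 -0.032 ] z [ 0.2891  0.3962 -0.8715] F [-0.6212 -1.3854 -0.1437] T [-0.6952  0.5651  0.0916] w 0.0252 63.2
pred foot [0.5663 0.3271 0.0087] top [0.5958 0.384  0.1982] lean 18.624906370530528 side 1.3603149586445706 foot in stand -0.022419595143367447 0.013341732370538286 0.008722451993582347
```

>>> carry_out(increments=[1.5,0.09,0,-0.05,0,1.5,0.09,0,-0.05,0,1.5,0.05,0,0.09,0,1.5,0.05,0,0.09,0,1.5,0,0,0,0])

```text
clock: 33.72
eef_pos: [0.5963, 0.3818, 0.1519]
tool_rot: [-0.466, 0.847, 0.108, 0.23]
ft_force: [-0.5, -0.0, 1.5]
grip_width: 0.0253
grasp_force: 63.2
```

```bash
python3 -c "
from h import *; s,M=st();pred(s,M);print('F stand',s['ft_force']@xs,s['ft_force']@ys,'Tys',s['ft_torque']@ys,s['ft_torque']@xs)"
```

```text
t 33.73 q [ 0.4747  0.383  -0.1491  0.5712  0.2227 -0.4782] p [0.5963 0.3818 0.1519] 
x [-0.4591 -0.7405 -0.4908] y [-0.8397  0.542  -0.0323] z [ 0.29    0.3974 -0.8706] F [-0.5008 -0.0425  1.4875] T [-0.0851  0.2473  0.0822] w 0.0253 63.2
pred foot [0.5659 0.3261 0.0073] top [0.5951 0.3827 0.1968] lean 18.530661560590794 side 1.3855842122109463 foot in stand -0.023513698691085022 0.013163649804918373 0.007253766318337435
F stand -0.297534014485486 0.40510063306841426 Tys 0.20163054462299773 0.16655468676738405
```

>>> carry_out(increments=[1.5,0.09,0,-0.05,0,1.5,0.09,0,-0.05,0,1.5,0,0,0,0,1.5,0,0,0,0,1.5,0,0,0,0])

```text
clock: 34.35
eef_pos: [0.5954, 0.3804, 0.1523]
tool_rot: [-0.466, 0.847, 0.108, 0.231]
ft_force: [1.3, 5.4, 2.0]
grip_width: 0.025
grasp_force: 63.2
```

```bash
python3 -c "
from h import *; s,M=st();pred(s,M);print('F stand',s['ft_force']@xs,s['ft_force']@ys,'Tys',s['ft_torque']@ys,s['ft_torque']@xs)"; python3 loc.py | grep foot
```

```text
t 34.35 q [ 0.4731  0.3797 -0.1534  0.5695  0.2239 -0.4799] p [0.5954 0.3804 0.1523] 
x [-0.4584 -0.7403 -0.4918] y [-0.8399  0.5417 -0.0326] z [ 0.2905  0.3981 -0.8701] F [1.2913 5.4302 2.0224] T [ 1.0866 -0.3508  0.2206] w 0.025 63.2
pred foot [0.5652 0.3249 0.0076] top [0.5942 0.3813 0.1973] lean 18.469053773103617 side 1.4093625947902042 foot in stand -0.024952228578305397 0.013141535310362523 0.007609747317278787
F stand 5.306182946593425 1.7313277452340639 Tys -1.1100077146223921 0.26766059461896385
pred foot [0.5652 0.3249 0.0076] top [0.5942 0.3813 0.1973] lean 18.469053773103617 side 1.4093625947902042 foot in stand -0.024952228578305397 0.013141535310362523 0.007609747317278787
side board_foot 0.89 -0.01814413485925528 0.01271903493381037 0.0064067118572822546
```

>>> carry_out(increments=[1.5,0.07,0,0.13,0,1.5,0.05,0,0.09,0,1.5,-0.07,0,0.08,0,1.5,-0.07,0,0.08,0,1.5,0,0,0,0])

```text
clock: 35.38
eef_pos: [0.5971, 0.382, 0.1512]
tool_rot: [-0.466, 0.847, 0.108, 0.232]
ft_force: [-0.2, 0.4, 12.4]
grip_width: 0.0251
grasp_force: 64.5
```

```bash
cat > f.py <<'E'
from h import *; s,M=st();pred(s,M);print('F stand',s['ft_force']@xs,s['ft_force']@ys,s['ft_force'][2],'Tys',s['ft_torque']@ys,s['ft_torque']@xs)
E
python3 f.py
```

```text
t 35.38 q [ 0.4741  0.3837 -0.1516  0.5648  0.2234 -0.4777] p [0.5971 0.382  0.1512] 
x [-0.4583 -0.7392 -0.4935] y [-0.8393  0.5426 -0.0332] z [ 0.2923  0.399  -0.8691] F [-0.1891  0.3864 12.4055] T [0.8337 0.5794 0.226 ] w 0.0251 64.5
pred foot [0.5671 0.3267 0.0064] top [0.5959 0.3829 0.1962] lean 18.356394337059953 side 1.4258200297546995 foot in stand -0.022425642744231717 0.012457805292003271 0.006438111590184953
F stand 0.23097199279946354 0.36294086325915714 12.405471399425899 Tys -0.4089600289505014 0.9292873020765623
```

>>> carry_out(increments=[1.5,-0.07,0,0.08,0,1.5,-0.07,0,0.07,0,1.5,0,0,0,0,1.5,0,0,0,0,1.5,0,0,0,0])

```text
clock: 36.0
eef_pos: [0.5976, 0.3826, 0.1509]
tool_rot: [-0.466, 0.847, 0.108, 0.231]
ft_force: [-4.4, -4.2, 17.9]
grip_width: 0.025
grasp_force: 65.4
```

```bash
python3 f.py
```

```text
t 36.0 q [ 0.475   0.3857 -0.1487  0.5668  0.2222 -0.4766] p [0.5976 0.3826 0.1509] 
x [-0.4593 -0.7394 -0.4922] y [-0.839   0.5431 -0.0329] z [ 0.2917  0.3979 -0.8698] F [-4.3559 -4.2377 17.9358] T [0.3433 1.2086 0.4454] w 0.025 65.4
pred foot [0.5673 0.3271 0.0062] top [0.5964 0.3835 0.1959] lean 18.44094413779564 side 1.3991413949891147 foot in stand -0.021937374113892887 0.012437409068227703 0.006181212088756549
F stand -5.887616798612299 1.5052241172308307 17.935819248271645 Tys 0.3376506738615927 1.2101765352223022
```

>>> carry_out(increments=[1.5,-0.08,0,0.06,0,1.5,-0.08,0,0.06,0,1.5,0,0,0,0,1.5,0,0,0,0,1.5,0,0,0,0])

```text
clock: 36.62
eef_pos: [0.5983, 0.3836, 0.15]
tool_rot: [-0.466, 0.848, 0.107, 0.231]
ft_force: [-4.2, -5.2, 16.5]
grip_width: 0.0255
grasp_force: 65.9
```

```bash
python3 f.py; python3 loc.py | grep foot
```

```text
t 36.62 q [ 0.4765  0.3891 -0.1452  0.5681  0.2207 -0.4756] p [0.5983 0.3836 0.15  ] 
x [-0.4598 -0.7401 -0.4908] y [-0.839   0.5431 -0.033 ] z [ 0.291   0.3966 -0.8706] F [-4.1913 -5.2057 16.5243] T [-0.003   1.2068  0.5772] w 0.0255 65.9
pred foot [0.5679 0.3279 0.0054] top [0.5971 0.3846 0.195 ] lean 18.535295608433266 side 1.4011006078668284 foot in stand -0.02089732025784417 0.01238637883339634 0.005388969872270333
F stand -6.627554858930144 0.8597617912985958 16.524303184693878 Tys 0.6321669534884662 1.0279227818466616
pred foot [0.5679 0.3279 0.0054] top [0.5971 0.3846 0.195 ] lean 18.535295608433266 side 1.4011006078668284 foot in stand -0.02089732025784417 0.01238637883339634 0.005388969872270333
side board_foot 0.84 -0.023007859623126656 0.015340286005700601 0.005734615815620958
top board_foot 0.96 -0.025833042888559535 0.011802375531449343 0.006814987318203736
```

>>> carry_out(increments=[1.5,-0.08,0,0.05,0,1.5,-0.08,0,0.05,0,1.5,0,0,0,0,1.5,0,0,0,0,1.5,0,0,0,0])

```text
clock: 37.65
eef_pos: [0.5985, 0.384, 0.1498]
tool_rot: [-0.466, 0.848, 0.107, 0.23]
ft_force: [-8.2, -11.6, 22.2]
grip_width: 0.0253
grasp_force: 67.0
```

```bash
python3 f.py
```

```text
t 37.65 q [ 0.4774  0.3908 -0.142   0.5715  0.2193 -0.4746] p [0.5985 0.384  0.1498] 
x [-0.4609 -0.7406 -0.4889] y [-0.8387  0.5436 -0.0327] z [ 0.29    0.395  -0.8717] F [ -8.2182 -11.6     22.1851] T [-0.6553  1.7927  0.921 ] w 0.0253 67.0
pred foot [0.5679 0.3281 0.0054] top [0.5974 0.385  0.1948] lean 18.65853657618467 side 1.3702595421928108 foot in stand -0.0207635243937603 0.012455388329469892 0.005351086748613038
F stand -14.183421584898847 0.9592551525058188 22.18508321253848 Tys 1.494302873518684 1.187481304077372
```

```bash
python3 -c "
from h import *
for n in ['top','side']:
    c=bot.camera(n); cv2.imwrite(f'pics/{n}7.png',c['pixels'])
    K=c['mtx'];d=c['range_z'];v,u=np.mgrid[:480,:640]
    P=np.stack([(u-K[0,2])/K[0,0]*d,(v-K[1,2])/K[1,1]*d,d],-1)
    W=P@R.from_quat(c['attitude']).as_matrix().T+c['eye']-O
    S=np.stack([W@xs,W@ys,W[...,2]],-1)
    for x in bot.regions_of(c,'board')[:2]:
        q=S[x['mask']&(d>0)]; q=q[(abs(q[:,0])<.1)&(abs(q[:,1])<.09)]
        if len(q)<50: continue
        k=np.ones(len(q),bool)
        for _ in range(3):
            m=q[k].mean(0);e,V=np.linalg.eigh(np.cov(q[k].T)); k=abs((q-m)@V[:,0])<.004
        nn=V[:,0]*np.sign(V[2,0]);print(n,len(q),k.sum(),'n',nn,'lean',np.degrees(np.arctan2(nn[2],-nn[0])),'front face x at z=.1067:',m[0]-(nn[1]*(.0133-m[1])+nn[2]*(.1067-m[2]))/nn[0])
    for t in ['board_foot','board_top']:
        for dd in bot.place_of(c,t)[:2]:
            p=w(c,dd['xyz'])-O
            if p[1]>-.15: print(n,t,round(dd['p'],2),p@xs,p@ys,p[2])
"; python3 f.py
```

```text
top 395 381 n [-0.941  -0.003   0.3383] lean 19.77356682449175 front face x at z=.1067: 0.003987657005754082
top board_foot 0.62 -0.026428582883386734 0.01505481433851414 0.007377510837071721
side 1290 771 n [-0.9247  0.0822  0.3717] lean 21.897848633713263 front face x at z=.1067: 0.007025081270807115
side board_foot 0.65 -0.020600390834422343 0.012998985134682749 0.005232773216629294
side board_top 0.59 0.04338829234002057 0.01694902163878026 0.19234263980443034
t 38.05 q [ 0.4774  0.3908 -0.1419  0.5714  0.2193 -0.4746] p [0.5986 0.384  0.1498] 
x [-0.4609 -0.7406 -0.4889] y [-0.8387  0.5436 -0.0327] z [ 0.29    0.395  -0.8717] F [ -9.7225 -10.2699  20.9266] T [-0.6139  1.7701  0.8634] w 0.0252 67.0
pred foot [0.568  0.3281 0.0053] top [0.5975 0.385  0.1948] lean 18.659309277778373 side 1.368623034088397 foot in stand -0.020762029814934087 0.012434701863836311 0.005323307973145119
F stand -13.83345293767357 2.9364858114645616 20.926575216027384 Tys 1.447131063997335 1.1897882320900908
```

>>> carry_out(increments=[1.5,-0.08,0,0.04,0,1.5,0,0,0,0,1.5,0,0,0,0,1.5,0,0,0,0,1.5,0,0,0,0])

```text
clock: 38.67
eef_pos: [0.5987, 0.3842, 0.1497]
tool_rot: [-0.466, 0.848, 0.107, 0.229]
ft_force: [-10.3, -12.6, 23.8]
grip_width: 0.0254
grasp_force: 67.5
```

```bash
python3 f.py
```

```text
t 38.67 q [ 0.4778  0.3917 -0.1403  0.5732  0.2187 -0.4742] p [0.5987 0.3842 0.1497] 
x [-0.4614 -0.7409 -0.488 ] y [-0.8386  0.5437 -0.0325] z [ 0.2895  0.3942 -0.8722] F [-10.2608 -12.6418  23.7986] T [-0.9265  2.0612  1.0549] w 0.0254 67.5
pred foot [0.568  0.3282 0.0053] top [0.5976 0.3852 0.1947] lean 18.720404062940478 side 1.3539312551822047 foot in stand -0.020689442247115632 0.01247732680022912 0.005309039924319525
F stand -16.13783982237744 2.1582824846013757 23.79863129331149 Tys 1.8657299434209555 1.2750893515588606
```

>>> carry_out(increments=[1.5,-0.05,0,-0.09,0,1.5,0,0,0,0,3.2,0,0,0,0,3.2,0,0,0,0,3.2,0,0,0,0])

```text
clock: 39.3
eef_pos: [0.5989, 0.3858, 0.1462]
tool_rot: [-0.466, 0.848, 0.107, 0.228]
ft_force: [0.0, -1.3, -0.3]
grip_width: 0.0322
grasp_force: 0.4
```

>>> carry_out(increments=[5,0,0,0,0,7,0,0,0,0,8,0,0,0,0,8,0,0,0,0,8,0,0,0,0])

```text
clock: 39.92
eef_pos: [0.5996, 0.387, 0.1481]
tool_rot: [-0.466, 0.848, 0.108, 0.23]
ft_force: [0.7, -0.6, 1.2]
grip_width: 0.0801
grasp_force: 0.0
```

```bash
python3 f.py; python3 loc.py | grep foot; python3 -c "
import cv2
a=cv2.imread('pics/side6.png')[180:440,100:320]; cv2.imwrite('pics/crop8.png',cv2.resize(a,None,fx=2.3,fy=2.3))"
```

```text
t 39.92 q [ 0.4803  0.3967 -0.1383  0.5686  0.2198 -0.4731] p [0.5996 0.387  0.1481] 
x [-0.4597 -0.7409 -0.4897] y [-0.8397  0.5421 -0.032 ] z [ 0.2892  0.3965 -0.8713] F [ 0.6888 -0.6194  1.2128] T [-0.3431  0.2605  0.0363] w 0.0801 0.0
pred foot [0.5691 0.3312 0.0036] top [0.5985 0.388  0.1931] lean 18.607597531836824 side 1.362695010635727 foot in stand -0.01754898754878919 0.013117808888961262 0.0035737350098071774
F stand -0.16907111302361627 -0.9107090688909488 1.2128333359277863 Tys 0.4285771242483137 0.04329004315527422
pred foot [0.5691 0.3312 0.0036] top [0.5985 0.388  0.1931] lean 18.607597531836824 side 1.362695010635727 foot in stand -0.01754898754878919 0.013117808888961262 0.0035737350098071774
side board_foot 0.64 -0.019558463135227147 0.01444684229671442 0.0028186607925748675
top board_foot 0.58 -0.025658496998270212 0.012791739448019254 0.008052178818979572
```

View pics/crop8.png

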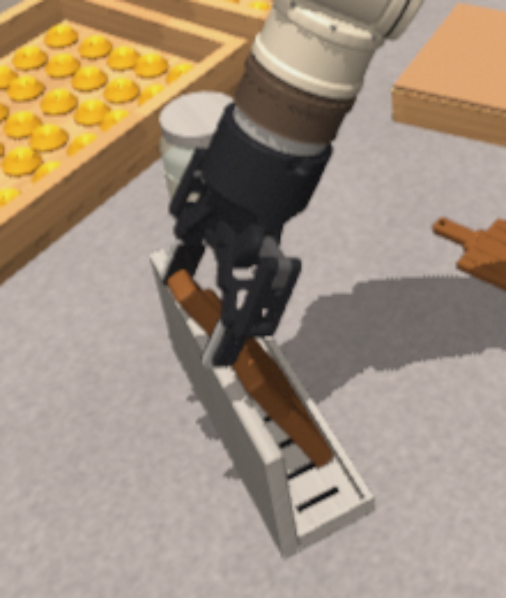

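The board is standing in the trough, leaning on the back, with the fingers open. I'm backing off along the tool axis.

>>> carry_out(increments=[8,0,0,-1,0,8,0,0,-2,0,8,0,0,-3,0,8,0,0,-4,0,8,0,0,-4,0])

```text
clock: 40.95
eef_pos: [0.5585, 0.3306, 0.2727]
tool_rot: [-0.466, 0.847, 0.107, 0.231]
ft_force: [1.0, 0.3, 0.7]
grip_width: 0.08
grasp_force: 0.0
```

```bash
python3 -c "
from h import *
st()
for n in ['top','side']:
    c=bot.camera(n); cv2.imwrite(f'pics/{n}9.png',c['pixels'])
    K=c['mtx'];d=c['range_z'];v,u=np.mgrid[:480,:640]
    P=np.stack([(u-K[0,2])/K[0,0]*d,(v-K[1,2])/K[1,1]*d,d],-1)
    W=P@R.from_quat(c['attitude']).as_matrix().T+c['eye']-O
    S=np.stack([W@xs,W@ys,W[...,2]],-1)
    for x in bot.regions_of(c,'board')[:2]:
        q=S[x['mask']&(d>0)]; q=q[(abs(q[:,0])<.1)&(abs(q[:,1])<.09)]
        if len(q)<50: continue
        k=np.ones(len(q),bool)
        for _ in range(3):
            m=q[k].mean(0);e,V=np.linalg.eigh(np.cov(q[k].T)); k=abs((q-m)@V[:,0])<.004
        nn=V[:,0]*np.sign(V[2,0]);print(n,len(q),'n',nn,'front face x at z=.1067,.02:',[m[0]-(nn[1]*(.0133-m[1])+nn[2]*(z-m[2]))/nn[0] for z in (.1067,.02)])
    for t in ['board_foot','board_top']:
        for dd in bot.place_of(c,t)[:2]:
            p=w(c,dd['xyz'])-O
            if p[1]>-.15: print(n,t,round(dd['p'],2),p@xs,p@ys,p[2])
a=cv2.imread('pics/side9.png')[180:440,100:320]; cv2.imwrite('pics/crop9.png',cv2.resize(a,None,fx=2.3,fy=2.3))
"
```

```text
t 40.95 q [ 0.4201  0.1861 -0.086   0.8426  0.2464 -0.5284] p [0.5585 0.3306 0.2727] 
x [-0.4591 -0.7405 -0.4908] y [-0.8396  0.5423 -0.0329] z [ 0.2906  0.397  -0.8706] F [1.0247 0.3032 0.7371] T [-0.4101  0.3027 -0.0042] w 0.08 0.0
top 333 n [-0.9378  0.0086  0.347 ] front face x at z=.1067,.02: [np.float64(0.005654809779651271), np.float64(-0.026429842881539815)]
top board_foot 0.9 -0.027902803791212856 0.013271451401157876 0.006902090678899686
top board_top 0.79 0.04788018791334909 0.011827634259045537 0.19612119426397623
side 1452 n [-0.9258  0.0802  0.3695] front face x at z=.1067,.02: [np.float64(0.007396087421230113), np.float64(-0.027205700164236894)]
side board_foot 0.77 -0.020628672936616264 0.012459979065498505 0.0016538546427222744
side board_top 0.73 0.0439059494517546 0.011320493114824748 0.1937674612846323
```

View pics/crop9.png

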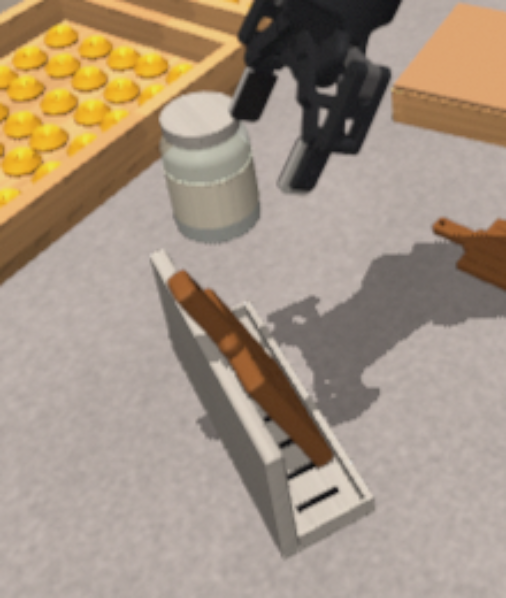

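The board stands free at a lean of about 20°, with its foot at the lip (325,455), clear of the gripper. Handing in.

```bash
python3 -c "
from workcell import bot
print(bot.job_done())"
```

```text
the job is handed in; nothing more can be done
None
```

The large paddle board stands in the draining stand, foot at the lip (about 24 mm in front of the stand's centre, where touching is) and leaning about 20° on the raised back. I released it gently, then handed the job in at about 41 s; the hand-in returned no verdict.

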